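# Lock a keyhole hanger bracket onto a display board

### The job

Mount the green bracket on the two brass screws of the wooden display board: lower it so that both screw heads come up through the wide ends of its keyholes and it lies flat, then slide it towards the green stripe until it comes to its stop and the red spring latch pops up behind it, and let go. The screws' position is only roughly known and they bend at 20 N, so feel for the stop and push gently; leave the blue bracket, the pots and the planter where they are.

Things in the scene. Friction and masses are not known exactly. Their poses are not given: they have to be found in the camera images.
- green_bracket_mid (a point): Green steel hanger bracket, 0.3 kg: point on its centre line 35 mm above the underside; grasp here. Plate 76 (x) x 130 (y) x 4 mm, flat on the table at first, z up. Upright stem at the plate's centre, 14 (x) x 24 (y) mm, its top 70 mm above the underside; the top 8 mm is a T head 14 x 40 mm (long in y). Pinch the stem across its 14 mm, fingers closing along x.
- green_bracket_holes (a point): Point between the two keyholes of the green bracket, on the plate's underside, same axes; bracket centre is at x = -8 mm from it. Keyholes at y = +-42 mm: wide part 34 mm long (x -17 to +17 mm) and 19 mm wide; from its -x end a slot 10 mm wide runs 13.5 mm on to a closed end at x = -30.5 mm.
- board: Fixed, waxed (slippery) wooden board 260 (x) x 220 (y) x 15 mm; origin at the centre of its underside, z up, x towards the green stripe near one edge. The bracket slides along this +x, bracket x and board x alike. Home: bracket centre at board x = 0 +-8 mm, y = 0, the shanks at the slots' closed ends; lying flat, its listed point is then 50 mm above the board's underside.
- screws (a point): Nominal point midway between the two screws, on the board's top (board x = -19 mm), board axes. Screws at y = +-42 mm: 7 mm shanks, brass heads 14 mm wide tapering to 8 mm on top, from 6.5 to 12 mm above the board. Screws and latch share a dark steel strip, fixed fast but set by hand: truly up to 8 mm off nominal along +-x, exact in y. Lower the keyholes' wide parts here.
- latch (a joint): Travel (m) of the red spring latch, a block 10 (x) x 18 (y) mm centred 25.5 mm to -x of the screws, y = 0, standing 5 mm above the board. 0 = up, 0.006 = fully down (3 N to start, 5.5 N at the end). The plate holds it at 0.005 while flat over the heads, before the slide; it springs up to 0 behind the plate's rear edge in the last 1.5 mm before the stop.
- blue_bracket_mid (a point): Same point of the blue bracket, a bystander of the same size whose keyholes are only 60 mm apart and do not fit these screws.
- white_pot_mid (a point): White flower pot, 90 mm wide, 85 mm tall; point 40 mm up its axis. Bystander.
- pink_pot_mid (a point): Pink flower pot, 84 mm wide, 80 mm tall; point 40 mm up its axis. Bystander.
- teal_pot_mid (a point): Teal flower pot, 90 mm wide, 95 mm tall; point 45 mm up its axis. Bystander.
- planter_mid (a point): Brown clay hanging planter, 100 mm square, with a pointed handle to 171 mm; point 35 mm up its axis. Bystander.
Not all that is in view belongs to the job. What is shaped like the part that bears green_bracket_mid but orange or purple is not meant.

How it is judged:
On the way:
1. the green bracket is down over both screw heads, pressing the latch, not yet slid home (z of green_bracket_mid in the frame of board below 0.0535 m and value of joint latch above 0.003 m and x of green_bracket_mid in the frame of board between -0.052 and -0.011 m and y of green_bracket_mid in the frame of board between -0.005 and 0.005 m and angle between the x axis of green_bracket_mid and the x axis of board, either way round below 0.1 rad), for 0.1 s.
At the end, for the whole second after the job is handed in: The green bracket lies flat on the board (its point within 2 mm of 50 mm above the board's underside, tilt below 0.04 rad), at board x between -11.5 and 10.5 mm and y within 4 mm, in line with the board within 0.08 rad, the latch up again behind it (below 1.5 mm), at rest and released (x of green_bracket_mid in the frame of board between -0.0115 and 0.0105 m and y of green_bracket_mid in the frame of board between -0.004 and 0.004 m and z of green_bracket_mid in the frame of board between 0.047 and 0.052 m and angle between green_bracket_mid's own z axis and vertical below 0.04 rad and angle between the x axis of green_bracket_mid and the x axis of board, either way round below 0.08 rad and value of joint latch below 0.0015 m and linear speed of green_bracket below 0.01 m/s); the robot touches nothing.
It fails at once if the green bracket is forced against the board's screws and latch with more than 20 N (contact force between green_bracket and board above 20 N).
It fails at once if the blue bracket, a pot or the planter is moved more than 30 mm (distance of any of blue_bracket_mid, white_pot_mid, pink_pot_mid, teal_pot_mid, planter_mid from where it was at the start of the episode above 0.03 m).
It also fails if it takes over 43 s, if anything falls off the work surface, if the arm or the gripper's body presses on something with over 40 N, if the wrist force passes 120 N, or if a joint passes its speed limit or range.

### The arm

A 6-joint arm with a two-finger parallel gripper is mounted at the origin on the work surface. World frame = base frame: x ahead of the robot, y to its left, z up, the work surface at z = 0. Lengths are in m, angles in rad, forces in N, time in s.
With the tool pointing down it reaches from about 0.275 to 0.875 m from the base axis. Payload 12.5 kg.
Tool frame: the origin (TCP) lies midway between the tips of the shut fingers; the grasp point (between the pads) lies 19 mm behind it; z points along the fingers, y is the direction in which the jaws open and shut (so a half turn about z gives the same grasp; the last joint's range is limited). The gripper opens to 85 mm and grips with 20 to 120 N. Pads are 22 mm wide; open, the fingers measure 114 mm over their backs; the gripper's body (76 mm by 85 mm) begins 54 mm behind the grasp point. The pads swing forward as they close: fully open they stand 13 mm farther back than shut.
Start: joints at [-1.274, 0.351, 1.652, -0, 1.139, -0.085], TCP at [0.205, -0.51, 0.231] pointing down, gripper open.
Joint ranges: [-2.75, 2.75], [-0.79, 2.1], [0.01, 2.65], [-1.57, 4.71], [0.07, 3.14], [-2.87, 2.87]. Speed limits (rad/s): [2.22, 2.22, 2.79, 3.14, 3.14, 3.14].

### API

Orientations are given as a rotation vector (axis times angle).
In Python, from plant import env gives the robot as it stands.
- The arm moves only by the tool step_arm, never from a script. Its argument "steps" is one flat list of numbers, 5 for each row, row after row: the closure, from -1 (fully open) to 1 (shut), so that 0 is half open, then the shift along the tool's x, y, z in m, then the turn about the tool's z in degrees. In form: [claw, tx, ty, tz, yaw, claw, tx, ty, tz, yaw, ...]. A call has 1 to 5 rows; each row shifts and turns the commanded pose from where the row before left it, along the tool's axes as they then stand; what a row does not reach is not made up. A row lasts 1/10 s, in which the tool goes at most 50 mm and 8.59 degrees, less where a joint would pass 70% of its speed; a pose out of reach is approached as far as the arm can. A call is refused whole if a number of a shift passes 0.05 or a number of a turn 8.59, either way. A call with a gripper value outside its range is refused whole. The fingers move at their own pace and stop on an object; "force" is the grip in N (left out, the last holds). Time passes only in rows, so rows that do not move let the fingers close. It gives the time, the measured TCP pose, the force and the opening at its end, in the units of the state.
- env.get_obs(): the state, without advancing time (a new reading comes with each control period).
- env.capture(name): name is "scene" or "top"; returns (picture, depth): 400x640x3 uint8, red, green, blue; 400x640 float32, m along the optical axis (not along the pixel's ray), 0 where there is no reading.
- env.camera_params(name): a dict with "fx", "fy", "cx", "cy" (pixels), "pose" (4x4, takes a point from camera to world coordinates). Camera axes: x right, y down, z forward; pixel columns grow to the right and rows downward; lengths in m; the calibration is good to about 2 mm. A picture is of the moment at which its call begins. camera_params takes no time and is no camera call.
- env.close_job(): hands the job in, once; it reports no verdict.
The state is a dict: "t": time; "q": joint angles; "joint_vel": joint speeds; "effort": joint torques, N m; "position": TCP position; "tcp_rot": TCP orientation; "contact_force": force on the tool from outside, world axes, zero at the start; "moment": the same for the moment, N m; "width": finger opening in m.
Only numpy, scipy, OpenCV 4.12 (cv2) and the standard library are available. Lean on these libraries where they do the work, as an engineer would, in place of code of your own. Each camera call takes 0.05 s, during which the arm holds its last target.

## Working session

There is one attempt and no reset: what is moved stays moved. The work goes in short steps, Python scripts to look and compute and a tool call to move; the robot and the scene stay as the last step left them, time stands still between calls to the robot, and variables do not carry over. Pictures are saved under pics/ and viewed, and the job is handed in when it is done.

Besides the shell and the picture viewer there is one more tool, called by a JSON object that holds its "fn" and its "kwargs". step_arm: Moves the arm, as the interface text tells. Its arguments: {"type":"object","properties":{"steps":{"type":"array"},"force":{"type":"number"}},"required":["steps"]}

```bash
mkdir -p pics; cat > h.py <<'E'
import numpy as np, cv2
from plant import env
def cap(n,f):
    p,d=env.capture(n); cv2.imwrite(f'pics/{f}.png',p[:,:,::-1]); np.savez(f'pics/{f}.npz',p=p,d=d); return p,d
def world(n,d):
    c=env.camera_params(n); v,u=np.mgrid[:d.shape[0],:d.shape[1]]
    P=np.stack([(u-c['cx'])/c['fx']*d,(v-c['cy'])/c['fy']*d,d,np.ones_like(d)],-1)
    W=(P@np.array(c['pose']).T)[...,:3]; W[d<=0]=np.nan; return W
E
python3 - <<'E'
from h import *
for n in('scene','top'):
    cap(n,n+'0'); print(n,env.camera_params(n))
print(env.get_obs())
E
```

```text
scene {'fx': 394.63123532201143, 'fy': 394.63123532201143, 'cx': 320.34176217209233, 'cy': 200.65768835862696, 'pose': array([[ 0.85568626,  0.29112666, -0.4278391 ,  1.18669602],
       [ 0.51749305, -0.47914115,  0.7089603 , -1.2082143 ],
       [ 0.00140193, -0.82805134, -0.56065052,  0.94950717],
       [ 0.        ,  0.        ,  0.        ,  1.        ]])}
top {'fx': 492.5309428727963, 'fy': 492.5309428727963, 'cx': 314.3539840869506, 'cy': 204.1710256224864, 'pose': array([[-0.00678997, -0.99620905,  0.0867262 ,  0.35927233],
       [-0.99981535,  0.00832244,  0.01732078, -0.09778773],
       [-0.01797689, -0.08659258, -0.9960816 ,  1.81995258],
       [ 0.        ,  0.        ,  0.        ,  1.        ]])}
{'t': 0.1, 'q': array([-1.27360200e+00,  3.51189948e-01,  1.65235529e+00, -5.96014339e-07,
        1.13906873e+00, -8.45826811e-02]), 'joint_vel': array([-0.00014349, -0.00096959, -0.00280241,  0.00100604,  0.00101588,
        0.00153511]), 'effort': array([ 1.07139462e-03, -5.06832254e+01, -2.91875678e+01, -4.10464281e-05,
        2.64283612e-03,  7.77113968e-06]), 'position': array([ 0.2048614 , -0.51011294,  0.23080991]), 'tcp_rot': array([-3.08353178e+00, -5.95866284e-01,  1.71013271e-04]), 'contact_force': array([ 0.25626484, -0.71578132, -0.40180895]), 'moment': array([-0.03198621,  0.07164576, -0.00646098]), 'width': 0.08543000146988496}
```

View pics/scene0.png

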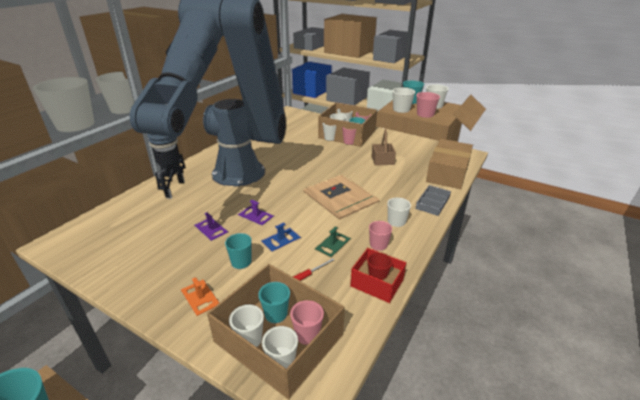

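View pics/top0.png

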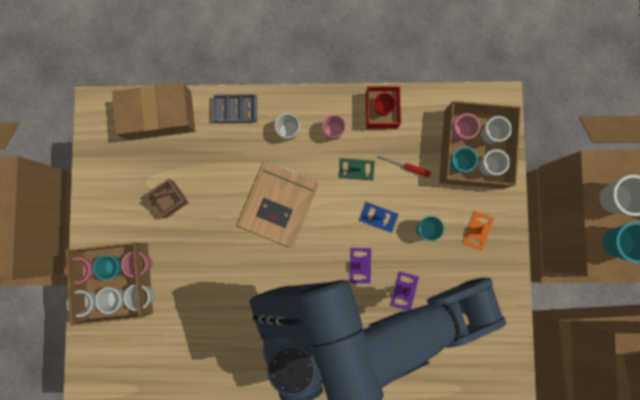

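The green bracket is at top pixel (356,169), the blue at (378,216), the purples at (360,265) and (404,291), and the orange at (478,230). The board is at (278,205), with its stripe at the upper edge around (289,178). I'll enlarge the crops to confirm which bracket is the green one.

```bash
python3 - <<'E'
import cv2,numpy as np
p=cv2.imread('pics/top0.png'); s=cv2.imread('pics/scene0.png')
a=cv2.resize(p[140:200,325:395],None,fx=6,fy=6,interpolation=cv2.INTER_CUBIC)
b=cv2.resize(p[155:255,230:325],None,fx=4,fy=4,interpolation=cv2.INTER_CUBIC)
c=np.zeros((400,800,3),np.uint8); c[:360,:420]=a; c[:400,420:800]=b
cv2.imwrite('pics/crop0.png',c)
E
python3 - <<'E'
from h import *
z=np.load('pics/top0.npz');p,d=z['p'],z['d'];W=world('top',d)
hsv=cv2.cvtColor(p,cv2.COLOR_RGB2HSV)
print(hsv[169,340:375:3].tolist())
g=np.zeros(d.shape,bool); g[150:190,330:385]=1
m=g&(hsv[...,0]>60)&(hsv[...,0]<90)&(hsv[...,1]>100)
q=W[m]; print(m.sum(),np.nanmin(q,0),np.nanmax(q,0)); 
pl=q[(q[:,2]<.015)]; st=q[q[:,2]>.05]
for t in (pl,st):
  r=cv2.minAreaRect((t[:,:2]*1000).astype(np.float32)); print(len(t),r,np.median(t[:,2]))
# board
m=np.zeros(d.shape,bool); m[155:250,232:322]=1
q=W[m]; q=q[(q[:,2]>.009)&(q[:,2]<.02)]
r=cv2.minAreaRect((q[:,:2]*1000).astype(np.float32));print('board',len(q),r,np.median(q[:,2]))
print('table z',np.nanmedian(W[185:195,380:400,2]))
E
```

```text
[[58, 63, 69], [21, 88, 104], [19, 95, 118], [67, 80, 54], [73, 117, 50], [74, 122, 46], [74, 117, 50], [75, 117, 76], [53, 64, 96], [19, 99, 176], [25, 82, 112], [44, 71, 101]]
264 [ 0.6127405  -0.28210663 -0.00922409] [ 0.68197227 -0.16213647  0.07921881]
204 ((647.748779296875, -221.87429809570312), (116.0259780883789, 63.292388916015625), 84.88041687011719) 0.00352499855314381
49 ((645.7470703125, -223.3153076171875), (39.08575439453125, 17.41081428527832), 80.83348846435547) 0.06847623596947106
board 3332 ((527.4256591796875, 72.41793060302734), (326.7629699707031, 348.67938232421875), 89.61579132080078) 0.014457168408969046
table z -0.0007799178095855286
```

View pics/crop0.png

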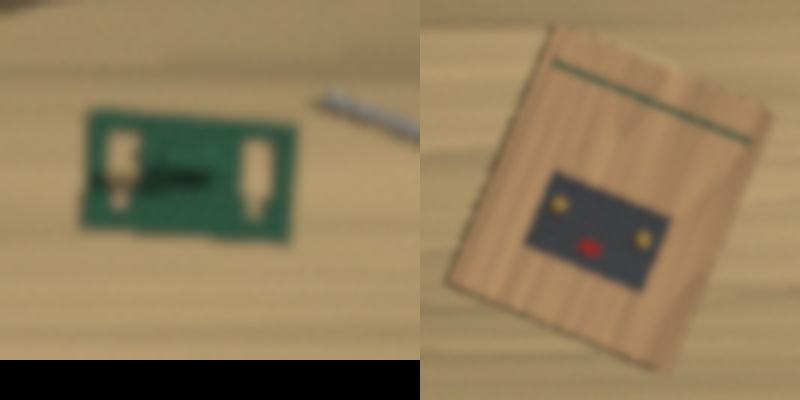

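The crop confirms the green bracket: two keyholes with their narrow slots pointing down in the image (world −x), the same way round as the board's stripe direction (stripe at the top). Next I'll fit poses at sub-pixel level.

```bash
cat >> h.py <<'E'
from scipy.optimize import minimize
def planepts(n,uv,z):
    c=env.camera_params(n); T=np.array(c['pose']); uv=np.asarray(uv,float)
    r=np.stack([(uv[...,0]-c['cx'])/c['fx'],(uv[...,1]-c['cy'])/c['fy'],np.ones(uv.shape[:-1])],-1)@T[:3,:3].T
    s=(z-T[2,3])/r[...,2]; return T[:3,3]+r*s[...,None]
def proj(n,X):
    c=env.camera_params(n); T=np.linalg.inv(np.array(c['pose'])); Y=X@T[:3,:3].T+T[:3,3]
    return np.stack([Y[...,0]/Y[...,2]*c['fx']+c['cx'],Y[...,1]/Y[...,2]*c['fy']+c['cy']],-1)
def wcent(n,box,f,z):  # weighted centroid of f(img) in box (u0,u1,v0,v1), on plane z
    u0,u1,v0,v1=box; w=f[v0:v1,u0:u1]; v,u=np.mgrid[v0:v1,u0:u1]
    uv=np.array([(u*w).sum(),(v*w).sum()])/w.sum(); return uv,planepts(n,uv,z)
E
cat > fit.py <<'E'
from h import *
from scipy.optimize import minimize
z=np.load('pics/top0.npz');p,d=z['p'].astype(float),z['d'];W=world('top',d)
# board from height
v,u=np.mgrid[145:265,220:335]; H=np.clip(W[145:265,220:335,2],0,.015)/.015; H=np.nan_to_num(H)
P=planepts('top',np.stack([u,v],-1),.015)[...,:2]
def sdr(P,x,y,a,hx,hy):
    c,s=np.cos(a),np.sin(a); dx,dy=P[...,0]-x,P[...,1]-y
    X=dx*c+dy*s; Y=-dx*s+dy*c; return np.minimum(hx-abs(X),hy-abs(Y)),X,Y
def cost(t,w=.004): return ((H-1/(1+np.exp(-sdr(P,*t,.13,.11)[0]/w)))**2).mean()
r=minimize(cost,[.527,.072,-.375],method='Nelder-Mead',options=dict(xatol=1e-5,fatol=1e-9,initial_simplex=[[.527,.072,-.375],[.54,.072,-.375],[.527,.085,-.375],[.527,.072,-.3]])); b=r.x
print('board',b,np.degrees(b[2]),r.fun)
# colour features
R,G,B=p[...,0],p[...,1],p[...,2]
red=np.clip(R-1.6*np.maximum(G,B),0,None)
print('latch',wcent('top',(262,285,205,230),red,.020))
hsv=cv2.cvtColor(z['p'],cv2.COLOR_RGB2HSV)
dark=((R+G+B)<240)[185:235,245:310]
yel=np.clip(np.minimum(R,G)-B-25,0,None)
for bx in((261,276,198,214),(284,297,207,222)):
    print('screw',wcent('top',bx,yel,.025), yel[bx[2]:bx[3],bx[0]:bx[1]].astype(int).tolist()[::3])
st=np.clip(G-R+5,0,None); st[:160]=0; 
vv,uu=np.nonzero((st>8)[160:200,255:325]); vv+=160;uu+=255
Q=planepts('top',np.stack([uu,vv],-1).astype(float),.015)[:,:2]*1e3; print(len(Q),cv2.fitLine(Q.astype(np.float32),cv2.DIST_HUBER,0,.01,.01).ravel(), Q.mean(0))
E
python3 fit.py
```

```text
board [ 0.51777575  0.06859921 -0.39559469] -22.66590640821063 0.04639858227067588
latch (array([272.02163588, 216.48073879]), array([0.47198241, 0.08905454, 0.02      ]))
screw (array([268.97637795, 201.11023622]), array([0.52820957, 0.09975807, 0.025     ])) [[12, 4, 0, 0, 0, 0, 2, 6, 8, 11, 13, 16, 16, 15, 14], [0, 0, 0, 0, 0, 0, 0, 0, 0, 0, 0, 0, 0, 3, 5], [0, 0, 0, 5, 3, 0, 0, 0, 0, 0, 0, 0, 0, 0, 0], [0, 0, 0, 9, 5, 0, 0, 0, 0, 0, 0, 0, 0, 0, 0], [0, 0, 0, 0, 0, 0, 0, 0, 0, 0, 0, 0, 0, 0, 0], [0, 0, 0, 0, 0, 0, 0, 0, 0, 0, 0, 0, 0, 0, 0]]
screw (array([292.67624683, 214.8419273 ]), array([0.47707093, 0.01292616, 0.025     ])) [[0, 0, 0, 0, 0, 3, 5, 9, 10, 13, 14, 15, 14], [0, 0, 0, 0, 0, 0, 0, 0, 0, 6, 12, 13, 13], [0, 11, 7, 0, 0, 0, 0, 0, 6, 12, 12, 13, 13], [0, 5, 5, 0, 0, 0, 0, 8, 12, 14, 14, 13, 13], [0, 0, 0, 0, 0, 0, 10, 14, 14, 14, 13, 13, 13]]Traceback (most recent call last):
  File "fit.py", line 24, in <module>
    Q=planepts('top',np.stack([uu,vv],-1).astype(float),.015)[:,:2]*1e3; print(len(Q),cv2.fitLine(Q.astype(np.float32),cv2.DIST_HUBER,0,.01,.01).ravel(), Q.mean(0))
                                                                                      ~~~~~~~~~~~^^^^^^^^^^^^^^^^^^^^^^^^^^^^^^^^^^^^^^^^^^^^^^^
cv2.error: OpenCV(4.12.0) /io/opencv/modules/imgproc/src/linefit.cpp:50: error: (-215:Assertion failed) count > 0 in function 'fitLine2D_wods'
```

```bash
cat > fitg.py <<'E'
from h import *
import sys
def green(p): return (lambda q: np.clip((q[...,1]-q[...,0])/ (q.sum(-1)+20)*8,0,1))(p.astype(float))
# plate outline with keyholes as polys in bracket frame (origin = centre; holes point at +8mm)
R=[(-.038,-.065),(.038,-.065),(.038,.065),(-.038,.065)]
def key(s): return [(x+.008,s*.042+y) for x,y in[(.017,-.0095),(.017,.0095),(-.017,.0095),(-.017,.005),(-.0305,.005),(-.0305,-.005),(-.017,-.005),(-.017,-.0095)]]
S=8
def render(n,x,y,a,z0,box):
    c,s=np.cos(a),np.sin(a); u0,u1,v0,v1=box
    im=np.zeros(((v1-v0)*S,(u1-u0)*S),np.uint8)
    def pix(poly,z):
        q=np.array(poly); X=np.stack([x+q[:,0]*c-q[:,1]*s,y+q[:,0]*s+q[:,1]*c,np.full(len(q),z)],-1)
        return np.round(((proj(n,X)-[u0-.5,v0-.5])*S)).astype(np.int32)
    cv2.fillPoly(im,[pix(R,z0+.004)],255)
    for k in(-1,1): cv2.fillPoly(im,[pix(key(k),z0+.004)],0)
    # stem + T
    for hx,hy,za,zb in((.007,.012,.004,.07),(.007,.02,.062,.07)):
        b=[(hx,hy),(hx,-hy),(-hx,-hy),(-hx,hy)]
        cv2.fillConvexPoly(im,cv2.convexHull(np.vstack([pix(b,z0+za),pix(b,z0+zb)])),255)
    im=cv2.GaussianBlur(im,(0,0),S*.6)
    return cv2.resize(im,(u1-u0,v1-v0),interpolation=cv2.INTER_AREA)/255.
def fit(n,p,box,t0,z0=0):
    g=green(p)[box[2]:box[3],box[0]:box[1]]
    def cost(t):
        m=render(n,*t,z0,box); A=np.stack([m.ravel(),np.ones(m.size)],1)
        k=np.linalg.lstsq(A,g.ravel(),rcond=None)[0]; return ((A@k-g.ravel())**2).mean()
    t0=np.array(t0); r=minimize(cost,t0,method='Nelder-Mead',options=dict(xatol=1e-5,fatol=1e-9,initial_simplex=t0+np.array([[0,0,0],[.008,0,0],[0,.008,0],[0,0,.08]])))
    return r.x,r.fun,g.var()
if __name__=='__main__':
    for n in('top','scene'):
        p=np.load(f'pics/{n}0.npz')['p']; uv=proj(n,np.array([.645,-.222,.02])).astype(int); print(n,uv)
        print(fit(n,p,(uv[0]-26,uv[0]+26,uv[1]-22,uv[1]+22),[.646,-.222,-.08]))
E
python3 fitg.py
```

```text
top [356 168]
(array([ 0.64837648, -0.22274233, -0.07734369]), np.float64(0.02012978275940768), np.float64(0.14007606163205905))
scene [332 238]
(array([ 0.64775571, -0.22773506, -0.08513567]), np.float64(0.015407290842226709), np.float64(0.11195906075275976))
```

```bash
cat > fit2.py <<'E'
from h import *
for n in('top','scene'):
    z=np.load(f'pics/{n}0.npz');p=z['p'];f=p.astype(float)
    R,G,B=f[...,0],f[...,1],f[...,2]
    c0=proj(n,np.array([.5,.07,.02])).astype(int)
    x0,x1,y0,y1=c0[0]-28,c0[0]+28,c0[1]-28,c0[1]+28
    img=cv2.resize(p[y0:y1,x0:x1],None,fx=10,fy=10,interpolation=cv2.INTER_CUBIC)
    cv2.imwrite(f'pics/b_{n}.png',img[:,:,::-1]); print(n,x0,y0)
E
python3 fit2.py
```

```text
top 249 180
scene 308 162
```

View pics/b_top.png

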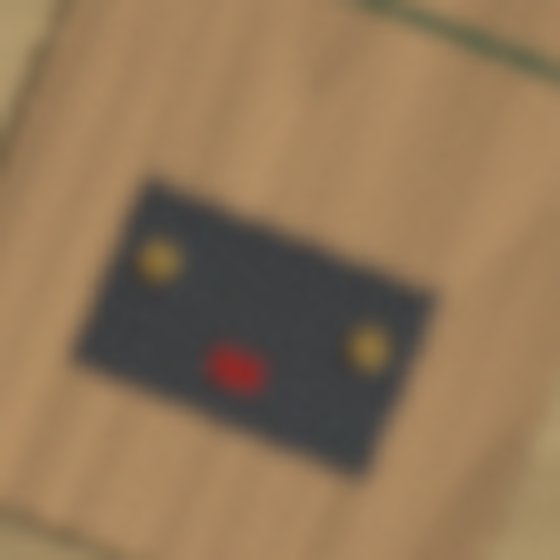

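View pics/b_scene.png

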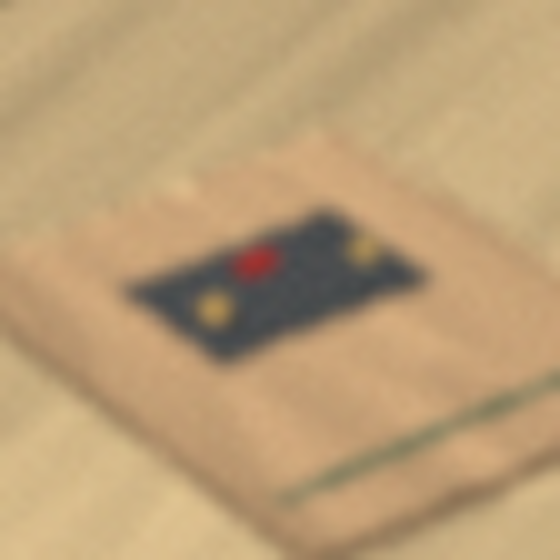

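In the top crop, the screws are at zoomed (158,260) and (368,349), the latch at (236,369), and the dark strip's corners at (148,182), (435,295), (365,475) and (78,358). The scene crop shows the screws at (213,308) and (365,248). I'll compute the centroids from these.

```bash
cat > fit3.py <<'E'
from h import *
import sys
def seg(n,p,x0,y0,sc,la):
    f=p.astype(float);R,G,B=f[...,0],f[...,1],f[...,2]
    sub=(slice(y0,y0+56),slice(x0,x0+56)); L=(R+G+B)
    sat=np.clip((R-B)/(L+1)-.04,0,None)
    out=[]
    def cen(zx,zy,w,z,r):
        uc,vc=x0+(zx+.5)/10-.5,y0+(zy+.5)/10-.5
        u0,v0=int(round(uc))-r,int(round(vc))-r
        return wcent(n,(u0,u0+2*r+1,v0,v0+2*r+1),w,z)
    for s in sc: out.append(cen(*s,sat,.0255,2))
    red=np.clip((R-G)/(L+1)-.15,0,None)
    out.append(cen(*la,red,.019,4))
    a,b=out[0][1],out[1][1]
    if (a-b)[1]<0:a,b=b,a
    yax=(a-b)[:2]; print(n,'screws mid',(a+b)/2,'dist',np.linalg.norm(yax),'yaw deg',np.degrees(np.arctan2(-yax[0],yax[1])),'latch',out[2][1])
    m=(a+b)[:2]/2; e=np.array([yax[1],-yax[0]])/np.linalg.norm(yax); l=out[2][1][:2]-m; print('  latch rel x,y mm',1e3*l@e,1e3*l@[-e[1],e[0]])
    # dark strip
    dk=np.clip((330-L[sub])/150,0,1)
    k=cv2.resize(dk,None,fx=8,fy=8,interpolation=cv2.INTER_CUBIC); mm=(k>.5).astype(np.uint8)
    cs=max(cv2.findContours(mm,cv2.RETR_EXTERNAL,cv2.CHAIN_APPROX_NONE)[0],key=cv2.contourArea)
    uv=(cs[:,0]+.5)/8-.5+[x0,y0]; Q=planepts(n,uv,.0155)[:,:2]*1e3
    r=cv2.minAreaRect(Q.astype(np.float32)); print('  strip',r)
if __name__=='__main__':
    seg('top',np.load('pics/top0.npz')['p'],249,180,[(158,260),(368,349)],(236,369))
    seg('scene',np.load('pics/scene0.npz')['p'],308,162,[(213,308),(365,248)],(255,262))
E
python3 fit3.py
```

```text
top screws mid [0.49543905 0.07889575 0.0255    ] dist 0.08364843289723639 yaw deg -22.63520909051452 latch [0.47209719 0.08914423 0.019     ]
  latch rel x,y mm -25.48819057112212 0.47567160090386057
  strip ((487.5504455566406, 82.50827026367188), (115.61839294433594, 71.4280014038086), 67.34343719482422)
scene screws mid [0.4959646  0.07486131 0.0255    ] dist 0.08821157262170412 yaw deg -19.91399644504727 latch [0.47262043 0.08445855 0.019     ]
  latch rel x,y mm -25.21721756369543 1.072127053958247
  strip ((487.6117858886719, 77.83216094970703), (105.54410552978516, 61.700599670410156), 67.489990234375)
```

Both cameras agree on the bracket-to-screws displacement to about 1 mm. The screw spacing comes out at 83.6 mm (should be 84) and the latch at −25.5 mm (exact). Next: a move-planning helper.

```bash
cat > plan.py <<'E'
from h import *
import sys
from scipy.spatial.transform import Rotation as Ro
def st():
    o=env.get_obs(); M=Ro.from_rotvec(o['tcp_rot']).as_matrix()
    return o,np.array(o['position']),np.degrees(np.arctan2(M[1,0],M[0,0])),M
def plan(x,y,z,psi,n,claw):
    o,p,a,M=st(); d=np.array([x,y,z])-p; da=(psi-a+180)%360-180
    out=[]
    for i in range(n):
        r=np.radians(a+da*i/n); s=d/n
        out+= [claw,round(s[0]*np.cos(r)+s[1]*np.sin(r),4),round(s[0]*np.sin(r)-s[1]*np.cos(r),4),round(-s[2],4),round(-da/n,2)]
    print('t',o['t'],'p',p.round(4),'psi',round(a,2),'tilt',M[:,2].round(4),'F',np.round(o['contact_force'],2),'w',round(o['width'],4)); 
    for i in range(0,n,5): print(out[5*i:5*i+25])
if __name__=='__main__':
    a=[float(v) for v in sys.argv[1:]]; plan(*a[:4],int(a[4]),a[5])
E
python3 plan.py .648 -.225 .2 85.4 15 -1
```

```text
t 0.1 p [ 0.2049 -0.5101  0.2308] psi 21.87 tilt [-3.e-04  1.e-03 -1.e+00] F [ 0.26 -0.72 -0.4 ] w 0.0854
[-1.0, np.float64(0.0345), np.float64(-0.0066), np.float64(0.0021), np.float64(-4.24), -1.0, np.float64(0.0349), np.float64(-0.0041), np.float64(0.0021), np.float64(-4.24), -1.0, np.float64(0.0351), np.float64(-0.0015), np.float64(0.0021), np.float64(-4.24), -1.0, np.float64(0.0351), np.float64(0.0011), np.float64(0.0021), np.float64(-4.24), -1.0, np.float64(0.0349), np.float64(0.0037), np.float64(0.0021), np.float64(-4.24)]
[-1.0, np.float64(0.0346), np.float64(0.0063), np.float64(0.0021), np.float64(-4.24), -1.0, np.float64(0.034), np.float64(0.0088), np.float64(0.0021), np.float64(-4.24), -1.0, np.float64(0.0333), np.float64(0.0113), np.float64(0.0021), np.float64(-4.24), -1.0, np.float64(0.0323), np.float64(0.0137), np.float64(0.0021), np.float64(-4.24), -1.0, np.float64(0.0312), np.float64(0.0161), np.float64(0.0021), np.float64(-4.24)]
[-1.0, np.float64(0.03), np.float64(0.0183), np.float64(0.0021), np.float64(-4.24), -1.0, np.float64(0.0285), np.float64(0.0205), np.float64(0.0021), np.float64(-4.24), -1.0, np.float64(0.0269), np.float64(0.0226), np.float64(0.0021), np.float64(-4.24), -1.0, np.float64(0.0252), np.float64(0.0245), np.float64(0.0021), np.float64(-4.24), -1.0, np.float64(0.0233), np.float64(0.0263), np.float64(0.0021), np.float64(-4.24)]
```

{"fn": "step_arm", "kwargs": {"steps": [-1, 0.0345, -0.0066, 0.002, -4.24, -1, 0.035, -0.004, 0.002, -4.24, -1, 0.035, -0.0015, 0.002, -4.24, -1, 0.035, 0.001, 0.002, -4.24, -1, 0.035, 0.0037, 0.002, -4.24], "force": 40}}

```text
t: 0.6
position: [0.3535, -0.4143, 0.221]
tcp_rot: [-2.92, -1.157, 0.0]
contact_force: [0.0, -0.7, 0.6]
width: 0.0853
```

{"fn": "step_arm", "kwargs": {"steps": [-1, 0.0346, 0.0063, 0.002, -4.24, -1, 0.034, 0.0088, 0.002, -4.24, -1, 0.0333, 0.0113, 0.002, -4.24, -1, 0.0323, 0.0137, 0.002, -4.24, -1, 0.0312, 0.016, 0.002, -4.24]}}

```text
t: 1.1
position: [0.5011, -0.3191, 0.2109]
tcp_rot: [-2.657, -1.675, 0.0]
contact_force: [-0.3, -0.5, -0.0]
width: 0.085
```

{"fn": "step_arm", "kwargs": {"steps": [-1, 0.03, 0.0183, 0.002, -4.24, -1, 0.0285, 0.0205, 0.002, -4.24, -1, 0.027, 0.0226, 0.002, -4.24, -1, 0.0252, 0.0245, 0.002, -4.24, -1, 0.0233, 0.0263, 0.002, -4.24]}}

```text
t: 1.6
position: [0.6488, -0.2239, 0.2008]
tcp_rot: [-2.304, -2.135, 0.0]
contact_force: [0.9, -0.3, 0.3]
width: 0.0858
```

```bash
sed -i 's/out+= \[claw,/out+= [float(k) for k in [claw,/; s/round(-da\/n,2)\]/round(-da\/n,2)]]/' plan.py; python3 plan.py .648 -.225 .12 85.4 4 -1
```

```text
t 1.6 p [ 0.6488 -0.2239  0.2008] psi 85.65 tilt [-7.e-04  3.e-04 -1.e+00] F [ 0.9  -0.31  0.31] w 0.0858
[-1.0, -0.0003, -0.0002, 0.0202, 0.06, -1.0, -0.0003, -0.0002, 0.0202, 0.06, -1.0, -0.0003, -0.0002, 0.0202, 0.06, -1.0, -0.0003, -0.0002, 0.0202, 0.06]
```

{"fn": "step_arm", "kwargs": {"steps": [-1, -0.0003, -0.0002, 0.0202, 0.06, -1, -0.0003, -0.0002, 0.0202, 0.06, -1, -0.0003, -0.0002, 0.0202, 0.06, -1, -0.0003, -0.0002, 0.0202, 0.06, -1, 0, 0, 0, 0]}}

```text
t: 2.1
position: [0.6454, -0.2254, 0.1172]
tcp_rot: [-2.308, -2.124, 0.004]
contact_force: [-0.5, 0.5, -0.3]
width: 0.0851
```

```bash
python3 - <<'E'
from h import *
p,d=cap('scene','s1'); cv2.imwrite('pics/s1c.png',cv2.resize(p[170:270,270:400,::-1],None,fx=6,fy=6,interpolation=cv2.INTER_CUBIC))
E
python3 plan.py .648 -.225 .018 85.4 5 -1
```

```text
t 2.15 p [ 0.6463 -0.2257  0.1192] psi 85.23 tilt [-0.0027  0.0011 -1.    ] F [ 0.86  0.41 -0.12] w 0.0855
[-1.0, 0.0002, 0.0003, 0.0202, -0.03, -1.0, 0.0002, 0.0003, 0.0202, -0.03, -1.0, 0.0002, 0.0003, 0.0202, -0.03, -1.0, 0.0002, 0.0003, 0.0202, -0.03, -1.0, 0.0002, 0.0003, 0.0202, -0.03]
```

View pics/s1c.png

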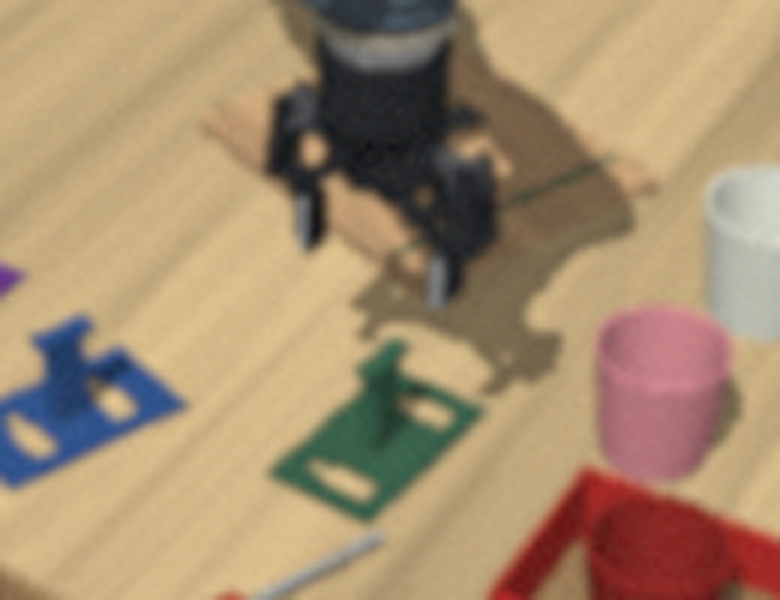

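The fingers straddle the stem along the bracket's x, well clear of the pink pot. I'll descend and close.

{"fn": "step_arm", "kwargs": {"steps": [-1, 0.0002, 0.0003, 0.0202, -0.03, -1, 0.0002, 0.0003, 0.0202, -0.03, -1, 0.0002, 0.0003, 0.0202, -0.03, -1, 0.0002, 0.0003, 0.0202, -0.03, -1, 0.0002, 0.0003, 0.0202, -0.03]}}

```text
t: 2.65
position: [0.6494, -0.2255, 0.0203]
tcp_rot: [2.308, 2.129, 0.001]
contact_force: [0.1, -0.4, 0.1]
width: 0.0855
```

{"fn": "step_arm", "kwargs": {"steps": [-1, 0, 0, 0, 0, 1, 0, 0, 0, 0, 1, 0, 0, 0, 0, 1, 0, 0, 0, 0, 1, 0, 0, 0, 0], "force": 40}}

```text
t: 3.15
position: [0.6489, -0.2253, 0.0204]
tcp_rot: [2.308, 2.129, 0.001]
contact_force: [-0.8, 0.3, -0.5]
width: 0.0281
```

{"fn": "step_arm", "kwargs": {"steps": [1, 0, 0, 0, 0, 1, 0, 0, 0, 0, 1, 0, 0, 0, 0]}}

```text
t: 3.45
position: [0.6488, -0.2253, 0.0201]
tcp_rot: [2.309, 2.13, 0.0]
contact_force: [-1.0, 1.4, 6.0]
width: 0.0136
```

```bash
python3 plan.py .648 -.225 .118 85.4 5 1
```

```text
t 3.45 p [ 0.6488 -0.2253  0.0201] psi 85.38 tilt [ 6.e-04 -3.e-04 -1.e+00] F [-1.05  1.41  5.99] w 0.0136
[1.0, 0.0, -0.0002, -0.0196, -0.0, 1.0, 0.0, -0.0002, -0.0196, -0.0, 1.0, 0.0, -0.0002, -0.0196, -0.0, 1.0, 0.0, -0.0002, -0.0196, -0.0, 1.0, 0.0, -0.0002, -0.0196, -0.0]
```

{"fn": "step_arm", "kwargs": {"steps": [1, 0, 0, -0.01, 0, 1, 0, 0, -0.02, 0, 1, 0, 0, -0.025, 0, 1, 0, 0, -0.025, 0, 1, 0, 0, -0.02, 0]}}

```text
t: 3.95
position: [0.6485, -0.2251, 0.121]
tcp_rot: [2.309, 2.13, 0.0]
contact_force: [0.7, 1.0, -3.4]
width: 0.0134
```

```bash
python3 plan.py .4883 .080 .12 67.4 12 1
```

```text
t 3.95 p [ 0.6485 -0.2251  0.121 ] psi 85.39 tilt [ 2.e-04 -1.e-04 -1.e+00] F [ 0.72  0.98 -3.4 ] w 0.0134
[1.0, 0.0243, -0.0153, 0.0001, 1.5, 1.0, 0.0239, -0.016, 0.0001, 1.5, 1.0, 0.0234, -0.0166, 0.0001, 1.5, 1.0, 0.023, -0.0172, 0.0001, 1.5, 1.0, 0.0225, -0.0178, 0.0001, 1.5]
[1.0, 0.0221, -0.0184, 0.0001, 1.5, 1.0, 0.0216, -0.019, 0.0001, 1.5, 1.0, 0.0211, -0.0195, 0.0001, 1.5, 1.0, 0.0206, -0.0201, 0.0001, 1.5, 1.0, 0.02, -0.0206, 0.0001, 1.5]
[1.0, 0.0195, -0.0211, 0.0001, 1.5, 1.0, 0.0189, -0.0216, 0.0001, 1.5]
```

{"fn": "step_arm", "kwargs": {"steps": [1, 0.0243, -0.0153, 0, 1.5, 1, 0.0239, -0.016, 0, 1.5, 1, 0.0234, -0.0166, 0, 1.5, 1, 0.023, -0.0172, 0, 1.5, 1, 0.0225, -0.0178, 0, 1.5]}}

```text
t: 4.45
position: [0.5809, -0.097, 0.1196]
tcp_rot: [-2.444, -1.973, 0.001]
contact_force: [0.7, 0.5, -3.0]
width: 0.0135
```

{"fn": "step_arm", "kwargs": {"steps": [1, 0.0221, -0.0184, 0, 1.5, 1, 0.0216, -0.019, 0, 1.5, 1, 0.0211, -0.0195, 0, 1.5, 1, 0.0206, -0.02, 0, 1.5, 1, 0.02, -0.0206, 0, 1.5]}}

```text
t: 4.95
position: [0.5142, 0.0302, 0.1196]
tcp_rot: [-2.568, -1.809, 0.0]
contact_force: [0.3, 0.1, -4.5]
width: 0.0134
```

{"fn": "step_arm", "kwargs": {"steps": [1, 0.0195, -0.0211, 0, 1.5, 1, 0.0189, -0.0216, 0, 1.5, 1, 0, 0, 0, 0]}}

```text
t: 5.25
position: [0.4866, 0.0823, 0.1195]
tcp_rot: [-2.612, -1.744, 0.002]
contact_force: [0.1, 0.0, -3.6]
width: 0.0137
```

```bash
python3 plan.py .4883 .080 .065 67.4 5 1
```

```text
t 5.25 p [0.4866 0.0823 0.1195] psi 67.48 tilt [-1.6e-03  3.0e-04 -1.0e+00] F [ 0.09  0.02 -3.63] w 0.0137
[1.0, -0.0003, 0.0005, 0.0109, 0.02, 1.0, -0.0003, 0.0005, 0.0109, 0.02, 1.0, -0.0003, 0.0005, 0.0109, 0.02, 1.0, -0.0003, 0.0005, 0.0109, 0.02, 1.0, -0.0003, 0.0005, 0.0109, 0.02]
```

{"fn": "step_arm", "kwargs": {"steps": [1, 0, 0, 0.0109, 0, 1, 0, 0, 0.0109, 0, 1, 0, 0, 0.0109, 0, 1, 0, 0, 0.0109, 0, 1, 0, 0, 0.0109, 0]}}

```text
t: 5.75
position: [0.4884, 0.0797, 0.0637]
tcp_rot: [-2.614, -1.742, 0.001]
contact_force: [0.9, 0.8, -3.6]
width: 0.0138
```

{"fn": "step_arm", "kwargs": {"steps": [1, 0, 0, 0, 0, 1, 0, 0, 0, 0, 1, 0, 0, 0, 0]}}

```text
t: 6.05
position: [0.4888, 0.0801, 0.0653]
tcp_rot: [2.614, 1.742, 0.001]
contact_force: [0.6, 0.5, -3.0]
width: 0.0135
```

```bash
python3 plan.py .4883 .080 .065 67.4 1 1;  python3 - <<'E'
from h import *
for n,b in(('scene',(170,270,280,410)),('top',(150,260,230,330))):
    p,d=cap(n,n+'2'); cv2.imwrite(f'pics/{n}2c.png',cv2.resize(p[b[0]:b[1],b[2]:b[3],::-1],None,fx=5,fy=5,interpolation=cv2.INTER_CUBIC))
E
```

```text
t 6.05 p [0.4888 0.0801 0.0653] psi 67.38 tilt [ 7.e-04  1.e-04 -1.e+00] F [ 0.56  0.51 -2.97] w 0.0135
[1.0, -0.0003, -0.0004, 0.0003, -0.02]
```

View pics/scene2c.png

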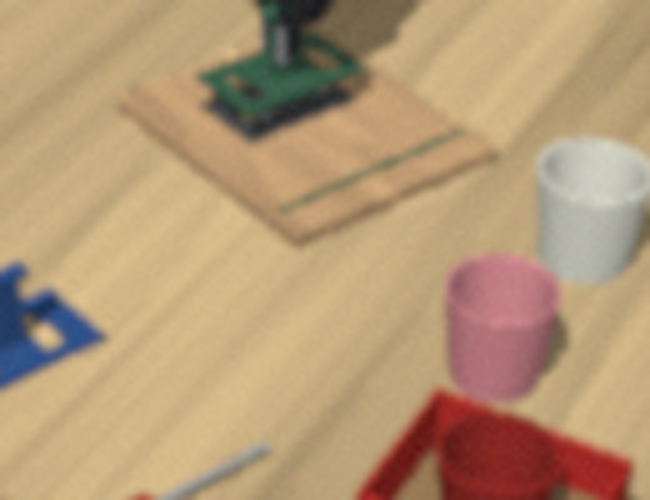

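View pics/top2c.png

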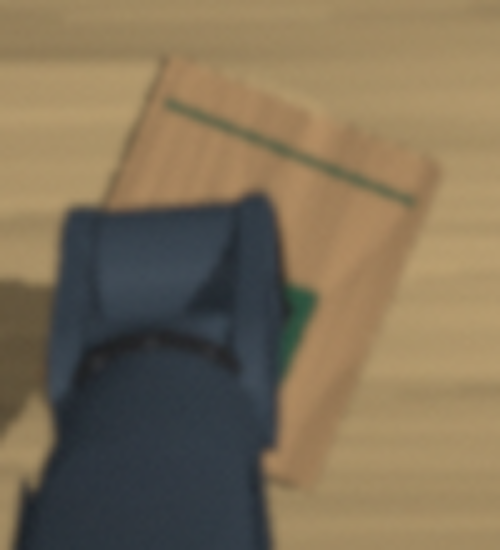

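The top view is occluded by the arm, but the scene view shows the plate hovering over the strip. I'll fit the held plate in the scene camera and compare it with the screws as measured in that same camera.

```bash
cat > fith.py <<'E'
from fitg import *
def fith(n,p,box,t0,z0):
    g=green(p)[box[2]:box[3],box[0]:box[1]]
    def plate(x,y,a):
        im=np.zeros(((box[3]-box[2])*S,(box[1]-box[0])*S),np.uint8);c,s=np.cos(a),np.sin(a)
        def pix(poly,z):
            q=np.array(poly); X=np.stack([x+q[:,0]*c-q[:,1]*s,y+q[:,0]*s+q[:,1]*c,np.full(len(q),z)],-1)
            return np.round(((proj(n,X)-[box[0]-.5,box[2]-.5])*S)).astype(np.int32)
        cv2.fillConvexPoly(im,cv2.convexHull(np.vstack([pix(R,z0+.004),pix(R,z0)])),255)
        for k in(-1,1): cv2.fillPoly(im,[pix(key(k),z0+.004)],0)
        im=cv2.GaussianBlur(im,(0,0),S*.6)
        return cv2.resize(im,(box[1]-box[0],box[3]-box[2]),interpolation=cv2.INTER_AREA)/255.
    # mask out: stem/gripper region
    v,u=np.mgrid[box[2]:box[3],box[0]:box[1]]
    P=proj(n,np.array([[t0[0],t0[1],z0+.004],[t0[0],t0[1],z0+.12]]))
    w=np.ones(g.shape); w[(abs(u-P[0,0])<6)&(v<P[0,1]+2)]=0; w[v<P[0,1]-9]=0
    def cost(t):
        m=plate(*t); A=np.stack([m.ravel(),np.ones(m.size)],1)[w.ravel()>0]; b=g[w>0]
        k=np.linalg.lstsq(A,b,rcond=None)[0]; return ((A@k-b)**2).mean()
    t0=np.array(t0); r=minimize(cost,t0,method='Nelder-Mead',options=dict(xatol=1e-5,fatol=1e-9,initial_simplex=t0+np.array([[0,0,0],[.006,0,0],[0,.006,0],[0,0,.06]])))
    return r.x,np.degrees(r.x[2]),r.fun,g[w>0].var()
if __name__=='__main__':
    p=np.load('pics/scene2.npz')['p']; uv=proj('scene',np.array([.4888,.078,.047])).astype(int); print(uv)
    for z0 in (.043,.045,.047):
        print(z0,fith('scene',p,(uv[0]-22,uv[0]+23,uv[1]-14,uv[1]+15),[.4888,.078,-.394],z0))
E
python3 fith.py
```

```text
[335 184]
0.043 (array([ 0.48731509,  0.07943247, -0.32978325]), np.float64(-18.895188350378987), np.float64(0.017482358602612092), np.float64(0.09994953210212157))
0.045 (array([ 0.48848989,  0.07641377, -0.34611824]), np.float64(-19.83111431092148), np.float64(0.01760195567677163), np.float64(0.1049449697535149))
0.047 (array([ 0.4897182 ,  0.07365491, -0.32221121]), np.float64(-18.461342191455866), np.float64(0.018036472825614696), np.float64(0.1049449697535149))
```

The held plate in the scene camera is at (.4885, .0764), against a target in the same camera of (.4886, .0776), about 1 mm off and inside the ±2.5 mm play. I'll lower it while watching the force.

{"fn": "step_arm", "kwargs": {"steps": [1, -0.0003, -0.0002, 0.004, 0, 1, 0, 0, 0.004, 0, 1, 0, 0, 0.004, 0, 1, 0, 0, 0.003, 0, 1, 0, 0, 0.001, 0]}}

```text
t: 6.65
position: [0.4879, 0.0799, 0.0485]
tcp_rot: [-2.614, -1.743, 0.001]
contact_force: [0.2, 0.7, -4.3]
width: 0.014
```

{"fn": "step_arm", "kwargs": {"steps": [1, 0, 0, 0.002, 0, 1, 0, 0, 0.0, 0]}}

```text
t: 6.85
position: [0.4881, 0.0799, 0.0468]
tcp_rot: [-2.614, -1.743, 0.0]
contact_force: [-0.3, -0.1, -3.5]
width: 0.0137
```

{"fn": "step_arm", "kwargs": {"steps": [1, 0, 0, 0.002, 0, 1, 0, 0, 0.0, 0]}}

```text
t: 7.05
position: [0.4881, 0.0799, 0.0448]
tcp_rot: [-2.614, -1.743, 0.0]
contact_force: [-0.6, -0.1, -3.5]
width: 0.0134
```

{"fn": "step_arm", "kwargs": {"steps": [1, 0, 0, 0.002, 0, 1, 0, 0, 0.0, 0]}}

```text
t: 7.25
position: [0.4881, 0.0799, 0.0428]
tcp_rot: [-2.614, -1.743, 0.0]
contact_force: [0.4, 0.1, -3.2]
width: 0.0137
```

{"fn": "step_arm", "kwargs": {"steps": [1, 0, 0, 0.002, 0, 1, 0, 0, 0.0, 0]}}

```text
t: 7.45
position: [0.4881, 0.0799, 0.0408]
tcp_rot: [-2.614, -1.743, 0.0]
contact_force: [0.3, 0.2, -4.1]
width: 0.0138
```

{"fn": "step_arm", "kwargs": {"steps": [1, 0, 0, 0.001, 0, 1, 0, 0, 0.001, 0, 1, 0, 0, 0, 0]}}

```text
t: 7.75
position: [0.4882, 0.0799, 0.039]
tcp_rot: [2.614, 1.743, 0.0]
contact_force: [-0.5, -0.3, -0.5]
width: 0.0135
```

Force rose by 3 N at z = 0.039, which is the latch starting to go down, as expected (about 0.040). Continuing gently.

{"fn": "step_arm", "kwargs": {"steps": [1, 0, 0, 0.001, 0, 1, 0, 0, 0.0005, 0, 1, 0, 0, 0, 0]}}

```text
t: 8.05
position: [0.4883, 0.0799, 0.0375]
tcp_rot: [2.614, 1.743, 0.0]
contact_force: [0.9, 0.2, -0.8]
width: 0.0134
```

{"fn": "step_arm", "kwargs": {"steps": [1, 0, 0, 0.001, 0, 1, 0, 0, 0.0005, 0, 1, 0, 0, 0, 0]}}

```text
t: 8.35
position: [0.4883, 0.0799, 0.036]
tcp_rot: [2.614, 1.743, 0.0]
contact_force: [-0.1, -0.7, 0.3]
width: 0.0138
```

{"fn": "step_arm", "kwargs": {"steps": [1, 0, 0, 0.0005, 0, 1, 0, 0, 0, 0]}}

```text
t: 8.55
position: [0.4883, 0.0799, 0.0355]
tcp_rot: [2.614, 1.743, 0.0]
contact_force: [0.0, -1.3, 0.4]
width: 0.0135
```

{"fn": "step_arm", "kwargs": {"steps": [1, 0, 0, 0.0004, 0, 1, 0, 0, 0, 0]}}

```text
t: 8.75
position: [0.4883, 0.0799, 0.0351]
tcp_rot: [2.614, 1.743, 0.0]
contact_force: [-0.1, -0.2, 1.5]
width: 0.0133
```

{"fn": "step_arm", "kwargs": {"steps": [1, 0, 0, 0.0003, 0, 1, 0, 0, 0, 0]}}

```text
t: 8.95
position: [0.4883, 0.0799, 0.035]
tcp_rot: [2.614, 1.743, 0.0]
contact_force: [-1.9, 0.3, 4.9]
width: 0.0136
```

The plate is seated flat (TCP 0.035, about 8 N upward including the latch). Now I'll slide it along tool +y, which is board +x.

{"fn": "step_arm", "kwargs": {"steps": [1, 0, 0.002, 0, 0, 1, 0, 0.002, 0, 0, 1, 0, 0.002, 0, 0, 1, 0, 0.002, 0, 0]}}

```text
t: 9.35
position: [0.4954, 0.077, 0.0351]
tcp_rot: [-2.614, -1.743, 0.0]
contact_force: [-3.5, 2.0, 6.9]
width: 0.0132
```

```bash
cat > f.py <<'E'
from plan import *
o,p,a,M=st(); f=o['contact_force']; r=np.radians(-22.6); e=np.array([np.cos(r),np.sin(r)]); n=np.array([-e[1],e[0]])
d=p[:2]-[.4957,.0769]
print('t',round(o['t'],2),'board-x,y from screws mm',(1e3*d@e).round(2),(1e3*d@n).round(2),'z',p[2].round(4),'Fx,Fy,Fz',(f[:2]@e).round(2),(f[:2]@n).round(2),f[2].round(2),'psi',round(a,2))
E
python3 f.py
```

```text
t 9.35 board-x,y from screws mm -0.29 -0.05 z 0.0351 Fx,Fy,Fz -4.0 0.46 6.92 psi 67.38
```

{"fn": "step_arm", "kwargs": {"steps": [1, 0, 0.001, -0.0003, 0, 1, 0, 0.0015, 0, 0, 1, 0, 0.001, 0, 0]}}

```text
t: 9.65
position: [0.4987, 0.0755, 0.0351]
tcp_rot: [-2.614, -1.743, 0.0]
contact_force: [-2.2, 0.2, 3.2]
width: 0.0135
```

```bash
python3 f.py
```

```text
t 9.65 board-x,y from screws mm 3.33 -0.1 z 0.0351 Fx,Fy,Fz -2.15 -0.68 3.24 psi 67.39
```

{"fn": "step_arm", "kwargs": {"steps": [1, 0, 0.001, 0, 0, 1, 0, 0.001, 0, 0]}}

```text
t: 9.85
position: [0.5006, 0.0747, 0.0351]
tcp_rot: [-2.614, -1.743, 0.0]
contact_force: [-2.3, 1.5, 3.8]
width: 0.0138
```

{"fn": "step_arm", "kwargs": {"steps": [1, 0, 0.001, 0, 0, 1, 0, 0.001, 0, 0]}}

```text
t: 10.05
position: [0.5025, 0.0739, 0.0351]
tcp_rot: [-2.614, -1.743, 0.0]
contact_force: [-2.7, 0.5, 4.4]
width: 0.0137
```

{"fn": "step_arm", "kwargs": {"steps": [1, 0, 0.001, 0, 0, 1, 0, 0.001, 0, 0]}}

```text
t: 10.25
position: [0.5044, 0.0731, 0.0351]
tcp_rot: [-2.614, -1.743, 0.0]
contact_force: [-3.3, 1.7, 4.3]
width: 0.0137
```

```bash
python3 f.py
```

```text
t 10.25 board-x,y from screws mm 9.48 -0.12 z 0.0351 Fx,Fy,Fz -3.71 0.35 4.25 psi 67.39
```

{"fn": "step_arm", "kwargs": {"steps": [1, 0, 0.001, 0, 0, 1, 0, 0.001, 0, 0]}}

```text
t: 10.45
position: [0.5062, 0.0724, 0.0351]
tcp_rot: [-2.614, -1.743, -0.0]
contact_force: [-2.9, 1.2, 3.8]
width: 0.0134
```

{"fn": "step_arm", "kwargs": {"steps": [1, 0, 0.001, 0, 0, 1, 0, 0.001, 0, 0]}}

```text
t: 10.65
position: [0.5081, 0.0716, 0.0351]
tcp_rot: [-2.614, -1.743, -0.0]
contact_force: [-1.8, 0.8, 4.7]
width: 0.0136
```

{"fn": "step_arm", "kwargs": {"steps": [1, 0, 0.001, 0, 0, 1, 0, 0.001, 0, 0]}}

```text
t: 10.85
position: [0.5099, 0.0708, 0.0351]
tcp_rot: [-2.614, -1.743, 0.0]
contact_force: [-1.7, 0.7, 4.1]
width: 0.0135
```

```bash
python3 f.py
```

```text
t 10.85 board-x,y from screws mm 15.45 -0.15 z 0.0351 Fx,Fy,Fz -1.8 0.01 4.07 psi 67.39
```

{"fn": "step_arm", "kwargs": {"steps": [1, 0, 0.0005, 0, 0, 1, 0, 0.0005, 0, 0]}}

```text
t: 11.05
position: [0.5108, 0.0705, 0.0351]
tcp_rot: [-2.614, -1.743, 0.0]
contact_force: [-1.8, 0.9, 5.6]
width: 0.0133
```

{"fn": "step_arm", "kwargs": {"steps": [1, 0, 0.0005, 0, 0, 1, 0, 0.0005, 0, 0]}}

```text
t: 11.25
position: [0.5118, 0.0701, 0.0351]
tcp_rot: [2.614, 1.743, 0.0]
contact_force: [-2.7, 1.0, 4.0]
width: 0.0132
```

{"fn": "step_arm", "kwargs": {"steps": [1, 0, 0.0005, 0, 0, 1, 0, 0, 0, 0]}}

```text
t: 11.45
position: [0.5123, 0.0699, 0.0351]
tcp_rot: [2.614, 1.743, 0.0]
contact_force: [-0.5, 0.9, 2.1]
width: 0.0137
```

```bash
python3 f.py
```

```text
t 11.45 board-x,y from screws mm 18.03 -0.12 z 0.0351 Fx,Fy,Fz -0.81 0.65 2.11 psi 67.38
```

{"fn": "step_arm", "kwargs": {"steps": [1, 0, 0.0004, 0, 0, 1, 0, 0, 0, 0]}}

```text
t: 11.65
position: [0.5126, 0.0697, 0.0351]
tcp_rot: [2.614, 1.743, 0.0]
contact_force: [-0.6, 0.5, 1.5]
width: 0.0136
```

{"fn": "step_arm", "kwargs": {"steps": [1, 0, 0.0004, 0, 0, 1, 0, 0, 0, 0]}}

```text
t: 11.85
position: [0.5128, 0.0696, 0.0351]
tcp_rot: [-2.614, -1.743, 0.0]
contact_force: [-3.0, 1.4, 1.8]
width: 0.0139
```

{"fn": "step_arm", "kwargs": {"steps": [1, 0, 0.0004, 0, 0, 1, 0, 0, 0, 0]}}

```text
t: 12.05
position: [0.5129, 0.0696, 0.0351]
tcp_rot: [-2.613, -1.743, 0.001]
contact_force: [-4.2, 1.9, 4.0]
width: 0.0138
```

```bash
python3 f.py
```

```text
t 12.05 board-x,y from screws mm 18.65 -0.13 z 0.0351 Fx,Fy,Fz -4.64 0.17 4.04 psi 67.39
```

The position now holds at 18.65 mm while Fx climbs, so this is the stop (expected about 19). One more small push, then I'll look.

{"fn": "step_arm", "kwargs": {"steps": [1, 0, 0.0004, 0, 0, 1, 0, 0, 0, 0]}}

```text
t: 12.25
position: [0.5129, 0.0696, 0.0351]
tcp_rot: [-2.613, -1.742, 0.002]
contact_force: [-5.8, 4.6, 5.9]
width: 0.0137
```

```bash
python3 f.py;  python3 - <<'E'
from h import *
p,d=cap('scene','s3'); cv2.imwrite('pics/s3c.png',cv2.resize(p[155:220,300:380,::-1],None,fx=9,fy=9,interpolation=cv2.INTER_CUBIC))
E
```

```text
t 12.25 board-x,y from screws mm 18.7 -0.16 z 0.0351 Fx,Fy,Fz -7.16 2.04 5.86 psi 67.39
```

View pics/s3c.png

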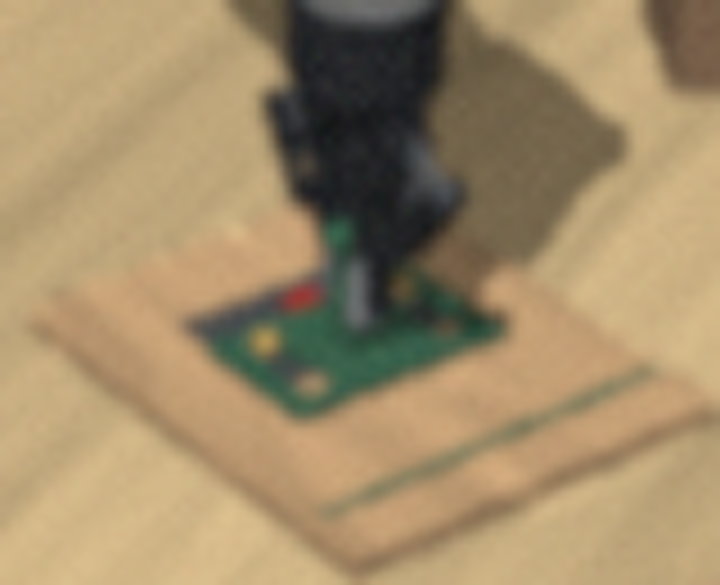

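The screw head at crop (265,340) sits at the slot's closed end, and the red latch at (302,297) stands behind the rear edge. I'll take off the push and then open.

{"fn": "step_arm", "kwargs": {"steps": [1, 0, -0.0006, -0.0003, 0, 1, 0, -0.0003, 0, 0, 1, 0, 0, 0, 0]}}

```text
t: 12.6
position: [0.5127, 0.0696, 0.0351]
tcp_rot: [-2.614, -1.743, 0.0]
contact_force: [-1.2, 1.2, -3.7]
width: 0.0136
```

```bash
python3 f.py
```

```text
t 12.6 board-x,y from screws mm 18.5 -0.23 z 0.0351 Fx,Fy,Fz -1.55 0.66 -3.73 psi 67.39
```

{"fn": "step_arm", "kwargs": {"steps": [0, 0, 0, 0, 0, 0, 0, 0, 0, 0, -0.5, 0, 0, 0, 0, -0.5, 0, 0, 0, 0, -0.5, 0, 0, 0, 0]}}

```text
t: 13.1
position: [0.5129, 0.0696, 0.0355]
tcp_rot: [2.614, 1.743, 0.0]
contact_force: [-0.5, -0.3, 0.4]
width: 0.0639
```

{"fn": "step_arm", "kwargs": {"steps": [-0.5, 0, 0, -0.01, 0, -0.5, 0, 0, -0.02, 0, -0.5, 0, 0, -0.03, 0, -0.5, 0, 0, -0.04, 0, -0.5, 0, 0, -0.04, 0]}}

```text
t: 13.6
position: [0.5125, 0.0696, 0.1774]
tcp_rot: [-2.614, -1.743, 0.0]
contact_force: [0.4, 1.2, 1.1]
width: 0.0643
```

{"fn": "step_arm", "kwargs": {"steps": [-0.5, -0.04, 0, -0.03, 0, -0.5, -0.05, 0, 0, 0, -0.5, -0.05, 0, 0, 0, -0.5, -0.05, 0, 0, 0, -0.5, -0.04, 0, 0, 0]}}

```text
t: 14.1
position: [0.4231, -0.1446, 0.2063]
tcp_rot: [2.613, 1.742, 0.001]
contact_force: [0.9, 0.2, 0.3]
width: 0.0643
```

```bash
python3 f.py;  python3 - <<'E'
from h import *
o=[]
for n,b in(('scene',(155,220,300,380)),('top',(165,230,240,320))):
    p,d=cap(n,n+'4'); o.append(cv2.resize(p[b[0]:b[1],b[2]:b[3],::-1],None,fx=5,fy=5,interpolation=cv2.INTER_CUBIC))
cv2.imwrite('pics/f4.png',np.hstack(o))
E
```

```text
t 14.1 board-x,y from screws mm 18.1 -232.33 z 0.2063 Fx,Fy,Fz 0.77 0.58 0.33 psi 67.36
```

View pics/f4.png

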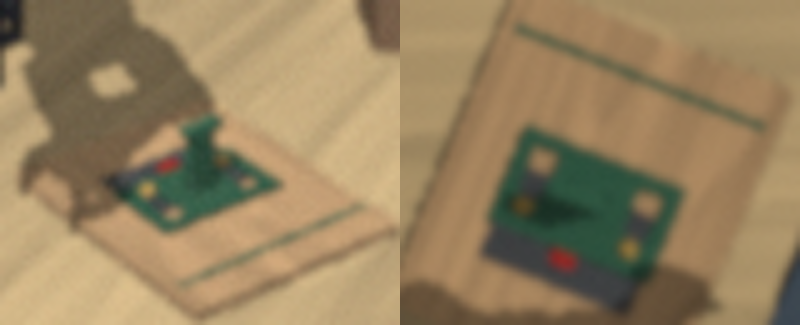

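```bash
python3 - <<'E'
from fitg import *
for n,m in(('top',(.4954,.0789)),('scene',(.4960,.0749))):
    p=np.load(f'pics/{n}4.npz')['p']; uv=proj(n,np.array([.513,.07,.03])).astype(int)
    t,c,v=fit(n,p,(uv[0]-26,uv[0]+26,uv[1]-22,uv[1]+22),[.513,.07,-.394],.015)
    d=t[:2]-m; r=np.radians(-22.6); print(n,t,np.degrees(t[2]),'rel screws mm',1e3*(d@[np.cos(r),np.sin(r)]),1e3*(d@[-np.sin(r),np.cos(r)]),c,v)
    d=np.load(f'pics/{n}4.npz')['d'];W=world(n,d);q=p.astype(float)
    red=(q[...,0]>1.8*q[...,1])&(abs(W[...,0]-.472)<.02)&(abs(W[...,1]-.087)<.02); print('latch z',red.sum(),np.median(W[red][:,2]) if red.sum() else None)
    d0=np.load(f'pics/{n}0.npz');W0=world(n,d0['d']);q=d0['p'].astype(float);red=(q[...,0]>1.8*q[...,1])&(abs(W0[...,0]-.472)<.02)&(abs(W0[...,1]-.087)<.02);print('  before',red.sum(),np.median(W0[red][:,2]))
E
```

```text
top [ 0.51148886  0.07277223 -0.39574656] -22.67460764069456 rel screws mm 17.208272522705837 0.5256554789142625 0.021444722029381014 0.1534504048124832
latch z 17 0.017702028382755364
  before 18 0.018580569957500903
scene [ 0.51263672  0.06693359 -0.39396962] -22.57279637096437 rel screws mm 18.42064138951797 -0.9612544436410051 0.016402179433951253 0.07442301046833374
latch z 6 0.01896885655196623
  before 10 0.018577732993736384
```

```bash
python3 -c "
from plant import env
print(env.close_job())"
```

```text
the job is handed in; nothing more can be done
None
```

The green bracket is mounted on the two screws at its stop, the gripper has let go, and I handed the job in at about 14.2 s of the 43 s allowed. No verdict comes back, so these are my own checks.

- **Lowering:** I pinched the stem and lowered the bracket over the screws. There was no contact force at head height, the latch started to resist about where expected, and the plate lay flat with the tool at z = 0.035 m.
- **Slide:** I pushed it about 26 mm towards the stripe. The drag dropped at about 18.0 mm past the screws, which I take as the latch popping up. It stopped at 18.65 mm (19 expected), where I pushed to about 7 N along the slide. I then eased off until only the bracket's weight was left, and released.
- **Last pictures:** Both cameras show the screw heads in the slots and the red latch behind the rear edge. Fitted yaw matches the board to within 0.1°. Latch height reads 18–19 mm in both cameras, the same as before the job within the depth noise.
- **Disagreements:**
  - The final position past the screws came out as 17.2 mm (top camera), 18.4 mm (scene camera) and 18.65 mm (arm). The top figure alone would fall just short of the latch release at 17.5 mm; I trusted the felt stop and the pictures.
  - The sideways offset came out as +0.5 mm (top) and −1.0 mm (scene), both inside the 4 mm limit.
- **Bystanders:** I kept the arm and bracket clear of the blue bracket, pots and planter, but did not measure their positions again at the end.

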